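# Set and work the tag-numbering press

### The arm

A 6-joint arm with a two-finger parallel gripper is mounted at the origin on the work surface. World frame = base frame: x ahead of the robot, y to its left, z up, the work surface at z = 0. Lengths are in m, angles in degrees, forces in N, time in s.
With the tool pointing down it reaches from about 0.3 to 0.75 m from the base axis. Payload 8.5 kg.
Tool frame: the origin (TCP) lies midway between the tips of the shut fingers; the grasp point (between the pads) lies behind it (grasp_offset is the z of the grasp point in the tool frame, in m); z points along the fingers, y is the direction in which the jaws open and shut (so a half turn about z gives the same grasp; the last joint's range is limited). The gripper opens to 85 mm and grips with 20 to 120 N. Pads are 22 mm wide; open, the fingers measure 114 mm over their backs; the gripper's body (76 mm by 85 mm) begins 54 mm behind the grasp point. The pads swing forward as they close: fully open they stand 13 mm farther back than shut.
Start: joints at [55.674, 21.807, 74.336, -0, 83.858, -12.336], TCP at [0.206, 0.51, 0.231] pointing down, gripper open.
Joint ranges: [-178.18, 178.18], [-50.72, 133.34], [12.68, 142.11], [-81.47, 261.47], [9.98, 163.14], [-165.26, 165.26]. Speed limits (degrees/s): [136.94, 136.94, 180, 180, 180, 180].

### API

Orientations are given as a 3x3 rotation matrix whose columns are the frame's x, y, z axes.
In Python, from rig import * gives the robot as it stands.
- The arm moves only by the shell command python3 -m pendant 'ROWS' [FORCE]. ROWS is JSON, one flat list of numbers, 7 for each row, row after row: the finger opening in mm, from 0 to 85.4, then the shift along the tool's x, y, z in units of 50 mm (1.0 is 50 mm), then the turn, a rotation vector about the tool's x, y, z in units of 8 degrees (1.0 is 8 degrees). In form: [hand, dx, dy, dz, wx, wy, wz, hand, dx, dy, dz, wx, wy, wz, ...]. A call has 1 to 12 rows; each row shifts and turns the commanded pose from where the row before left it, along the tool's axes as they then stand; what a row does not reach is not made up. A row lasts 1/10 s, in which the tool goes at most 50 mm and 8.59 degrees, less where a joint would pass 70% of its speed; a pose out of reach is approached as far as the arm can. A call is refused whole if a number of a shift passes 1 or a number of a turn 1, either way. A call with a gripper value outside its range is refused whole. The fingers move at their own pace and stop on an object; FORCE is the grip in N (left out, the last holds). Time passes only in rows, so rows that do not move let the fingers close. It gives the time, the measured TCP pose, the force and the opening at its end, in the units of the state.
- observe(): the state, without advancing time (a new reading comes with each control period).
- get_image(name): name is "scene" or "side" or "wrist"; returns a dict with "frame" (480x640x3 uint8, red, green, blue), "depth" (480x640 float32, m along the optical axis (not along the pixel's ray), 0 where there is no reading), "K" (3x3 intrinsics, pixels), "rvec" (rotation vector, rad) and "tvec" (3), from world to camera coordinates, as OpenCV has them. Camera axes: x right, y down, z forward; pixel columns grow to the right and rows downward; lengths in m; the calibration is good to about 2 mm. A picture is of the moment at which its call begins.
- close_job(): hands the job in, once; it reports no verdict.
The state is a dict: "time_s": time; "q": joint angles; "qvel": joint speeds; "joint_efforts": joint torques, N m; "position": TCP position; "tool_rot": TCP orientation; "ft_force": force on the tool from outside, world axes, zero at the start; "wrist_torque": the same for the moment, N m; "grip_width": finger opening in m.
Only numpy, scipy, OpenCV 4.12 (cv2) and the standard library are available. Lean on these libraries where they do the work, as an engineer would, in place of code of your own. Each camera call takes 0.05 s, during which the arm holds its last target.

### The job

Number the next bag tag: on the green tag press roll the three thumbwheels until 4, 7 and 2 (left to right as seen from the robot) face straight up, in line with the white index marks, and then push the red plunger down to the bottom and let it come up again with the number still set. Be gentle: never load a wheel or the housing with more than about 10 N, nor the plunger with more than about 20 N, do not push the plunger while the number is wrong, and leave the thread spool, the tin and the jar alone.

Things in the scene. Friction and masses are not known exactly. Their poses are not given: they have to be found in the camera images.
- press: tag-numbering press, bolted down: black base plate 205 x 176 x 12 mm, green housing with its flat deck 60 mm up, three thumbwheels in a row along y, with the plunger block behind them. Origin: on the table, right below the middle wheel; +x from the wheels to the plunger (away from the robot), +y towards the left wheel, z up
- left_wheel_top (a point): nominal top of the left wheel, over its axle, 84 mm above the table, 24 mm above the deck; axes as the press. Fixed to the press: the real wheel top is up to 4 mm higher or lower (differs per wheel, not measured), to be found by touch. Under load the wheel sinks: 0.6 N to start, then 3 N per mm, bottoming after 6 mm. Ridges beside it: 6 mm above the deck; gap to the next wheel 24 mm
- middle_wheel_top (a point): nominal top of the middle wheel, over its axle, 84 mm above the table, 24 mm above the deck; axes as the press. Fixed to the press: the real wheel top is up to 4 mm higher or lower (differs per wheel, not measured), to be found by touch. Under load the wheel sinks: 0.6 N to start, then 3 N per mm, bottoming after 6 mm. Ridges beside it: 6 mm above the deck; gap to the next wheel 24 mm
- right_wheel_top (a point): nominal top of the right wheel, over its axle, 84 mm above the table, 24 mm above the deck; axes as the press. Fixed to the press: the real wheel top is up to 4 mm higher or lower (differs per wheel, not measured), to be found by touch. Under load the wheel sinks: 0.6 N to start, then 3 N per mm, bottoming after 6 mm. Ridges beside it: 6 mm above the deck; gap to the next wheel 24 mm
- left_wheel (a joint): left wheel (44 mm to +y of the middle one), to set to 4 (2.513): black rubber wheel, 44 mm diameter, 20 mm wide, axle along the press's y. Roll angle, rad: digit d is straight up at d*0.6283 (0 to 9; stops 0.3 beyond). Grows when the wheel's top is rolled along the press's +x (away from the robot): 22 mm turns 1 rad. Stays where left; a drag of 2 N at the rim turns it. White numerals, the 0 red, upright seen from the robot
- middle_wheel (a joint): middle wheel, to set to 7 (4.398): black rubber wheel, 44 mm diameter, 20 mm wide, axle along the press's y. Roll angle, rad: digit d is straight up at d*0.6283 (0 to 9; stops 0.3 beyond). Grows when the wheel's top is rolled along the press's +x (away from the robot): 22 mm turns 1 rad. Stays where left; a drag of 2 N at the rim turns it. White numerals, the 0 red, upright seen from the robot
- right_wheel (a joint): right wheel (44 mm to -y of the middle one), to set to 2 (1.257): black rubber wheel, 44 mm diameter, 20 mm wide, axle along the press's y. Roll angle, rad: digit d is straight up at d*0.6283 (0 to 9; stops 0.3 beyond). Grows when the wheel's top is rolled along the press's +x (away from the robot): 22 mm turns 1 rad. Stays where left; a drag of 2 N at the rim turns it. White numerals, the 0 red, upright seen from the robot
- plunger_block: green block 68 x 80 x 48 mm with a steel collar of 48 mm diameter on it, bolted to the base plate behind the wheels; carries the red plunger. Origin: centre of its underside, 12 mm above the table, right below the plunger; axes as the press
- plunger_top (a point): centre of the top face of the red plunger cap, 34 mm diameter, 10 mm thick, 100 mm above the table when up, 76 mm from the wheels' row; moves with the cap
- plunger (a joint): how far the plunger is down, m: 0 up, 0.014 at the bottom stop. Springs back; 4 N to start, 9 N at the bottom. The number is stamped in the last 4 mm
- spool_mid (a point): green thread spool, 34 mm diameter, 40 mm high, standing loose beside the press; point at its centre
- tin_mid (a point): flat red tin, 52 x 72 x 24 mm, loose beside the press; point at its centre
- jar_mid (a point): amber jar with black cap, 44 mm diameter, 55 mm high, loose beside the press; point at its centre

How it is judged:
By the outcome, as a careful person would: the job done as asked, in the order asked, and still so for the second after the job is handed in, with the robot touching nothing.
It also fails if it takes over 72 s, if anything falls off the work surface, if the arm or the gripper's body presses on something with over 40 N, if the wrist force passes 120 N, or if a joint passes its speed limit or range.

## Working session

There is one attempt and no reset: what is moved stays moved. The work goes in short steps, Python scripts to look and compute and a shell command to move; the robot and the scene stay as the last step left them, time stands still between calls to the robot, and variables do not carry over. Pictures are saved under pics/ and viewed, and the job is handed in when it is done.

```bash
ls; mkdir -p pics; python3 - <<'E'
from rig import *
import cv2
s=observe(); print(s)
for n in ["scene","side","wrist"]:
    d=get_image(n); cv2.imwrite(f"pics/{n}0.png",d["frame"][:,:,::-1]); print(n,d["K"].tolist(),d["rvec"],d["tvec"])
E
```

```text
pics
{'time_s': 0.0, 'q': array([ 5.56756156e+01,  2.18423309e+01,  7.43857469e+01, -6.66502657e-05,
        8.38588594e+01, -1.23373382e+01]), 'qvel': array([ 0.0500448 , -0.10389591, -0.01833948, -0.05218959, -0.05886543,
       -0.02259849]), 'joint_efforts': array([-2.86950499e-04, -4.48444104e+01, -2.31275171e+01, -1.39527597e-04,
        4.83371128e-03,  5.06892559e-05]), 'position': array([0.2057612 , 0.50973708, 0.23069337]), 'tool_rot': array([[-9.27268434e-01,  3.74396210e-01, -8.54638053e-04],
       [ 3.74397046e-01,  9.27267642e-01, -1.25375902e-03],
       [ 3.23075587e-04, -1.48254513e-03, -9.99998849e-01]]), 'ft_force': array([ 0.19348515, -0.50437435,  0.16783625]), 'wrist_torque': array([ 0.0109502 ,  0.04755196, -0.00571888]), 'grip_width': 0.08528509308995763}
scene [[477.77712164949355, 0.0, 323.32534486498395], [0.0, 477.77712164949355, 232.8125613817487], [0.0, 0.0, 1.0]] [ 1.5722756   2.10263019 -0.78061152] [ 0.10894072 -0.37905603  1.25017052]
side [[466.6849611435861, 0.0, 324.5568943525825], [0.0, 466.6849611435861, 243.3235843805515], [0.0, 0.0, 1.0]] [ 2.12023335 -0.39328535  0.18866154] [-0.51904057  0.19999219  0.55116019]
wrist [[393.6210867792607, 0.0, 312.3252284344489], [0.0, 393.6210867792607, 244.50034969075014], [0.0, 0.0, 1.0]] [-2.36770198 -1.59969564 -0.26286648] [-0.54888218 -0.04244826  0.38129317]
```

View pics/scene0.png

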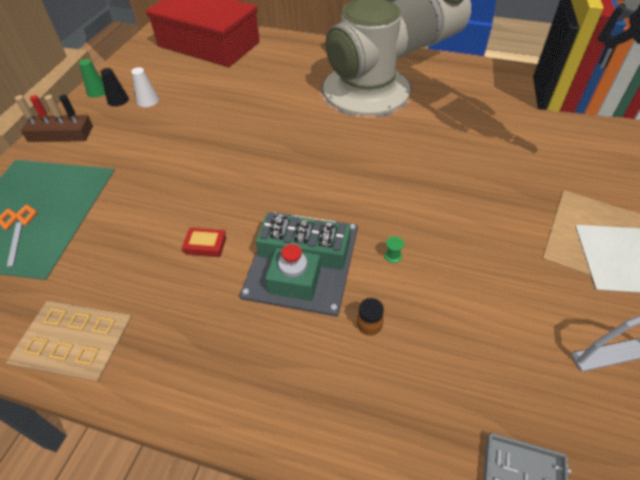

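View pics/side0.png

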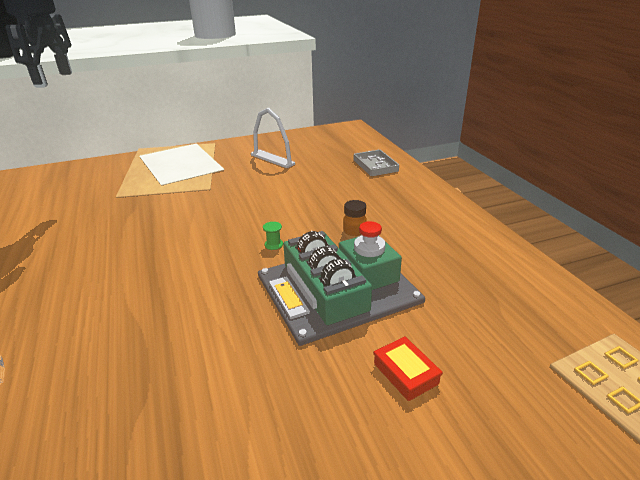

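View pics/wrist0.png

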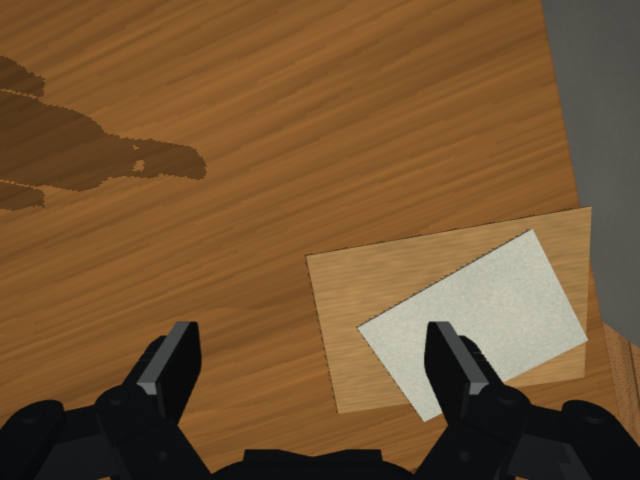

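The scene view shows the press around (300,260), seen from behind, with the spool at (395,248), the jar at (370,315) and the tin at (205,241). The side view has the press at (340,285), with the red cap at (371,229) and a bolt at (302,331).

```bash
cat > h.py <<'E'
from rig import *
import numpy as np, cv2
def cam(d):
    R,_=cv2.Rodrigues(np.array(d["rvec"])); return R,np.array(d["tvec"]).ravel(),np.array(d["K"])
def ray(d,u,v):
    R,t,K=cam(d); return -R.T@t, R.T@np.linalg.inv(K)@np.array([u,v,1.])
def onplane(d,u,v,z):
    o,r=ray(d,u,v); return o+r*(z-o[2])/r[2]
def proj(d,P):
    return cv2.projectPoints(np.array(P,float).reshape(-1,3),d["rvec"],d["tvec"],d["K"],None)[0].reshape(-1,2)
def cloud(d):
    R,t,K=cam(d); v,u=np.mgrid[0:480,0:640]; z=d["depth"]
    p=np.stack([(u-K[0,2])/K[0,0]*z,(v-K[1,2])/K[1,1]*z,z],-1)
    return (p-t)@R
E
python3 - <<'E'
from h import *
for n in ["scene","side"]:
    d=get_image(n); P=cloud(d); f=d["frame"]; hsv=cv2.cvtColor(f,cv2.COLOR_RGB2HSV)
    ok=d["depth"]>0
    red=((hsv[...,0]<6)|(hsv[...,0]>174))&(hsv[...,1]>180)&(hsv[...,2]>90)&ok
    m=red&(P[...,2]>.092)&(P[...,2]<.106)
    nn,lab,st,c=cv2.connectedComponentsWithStats(m.astype(np.uint8))
    for i in range(1,nn):
        if st[i,4]>30: 
            q=P[lab==i]; print(n,"cap",st[i],q.mean(0),(q.min(0)+q.max(0))/2, onplane(d,*c[i],.1))
    # deck points / base plate: green
    g=(hsv[...,0]>60)&(hsv[...,0]<90)&(hsv[...,1]>80)&ok
    for z in (.06,):
        m=g&(abs(P[...,2]-z)<.003)
        nn,lab,st,c=cv2.connectedComponentsWithStats(m.astype(np.uint8))
        for i in range(1,nn):
            if st[i,4]>60:
                q=P[lab==i]; print(n,"deck",st[i],q.mean(0),cv2.minAreaRect((q[:,:2]*1000).astype(np.float32)))
    # base plate: dark at z ~.012
    m=(hsv[...,1]<70)&(hsv[...,2]<110)&(abs(P[...,2]-.012)<.004)&ok
    nn,lab,st,c=cv2.connectedComponentsWithStats(m.astype(np.uint8))
    for i in range(1,nn):
        if st[i,4]>200:
            q=P[lab==i]; print(n,"plate",st[i],cv2.minAreaRect((q[:,:2]*1000).astype(np.float32)))
    if n=="side": print(proj(d,[observe()["position"]]))
    x,y,w,h=(225,200,150,125) if n=="scene" else (240,190,200,160)
    cv2.imwrite(f"pics/{n}1.png",cv2.resize(f[y:y+h,x:x+w,::-1],None,fx=4 if n=="side" else 5,fy=4 if n=="side" else 5 - .2,interpolation=cv2.INTER_CUBIC)[:600,:800])
E
```

```text
scene cap [147   6 109  30 452] [-0.03405894 -0.46172725  0.10014835] [-0.06931026 -0.49432044  0.09903512] [-0.03385945 -0.46113376  0.1       ]
scene cap [576  73  14   7  53] [-0.0314587   0.49795883  0.09944672] [-0.03127588  0.49940615  0.09871744] [-0.03047383  0.49771952  0.1       ]
scene cap [31 96  8  7 35] [ 0.3889703  -0.66839295  0.09852987] [ 0.38910155 -0.66884115  0.09855723] [ 0.39061478 -0.66628228  0.1       ]
scene cap [282 245  19  16 223] [0.63979367 0.02486978 0.0992051 ] [0.63949506 0.02439304 0.09848995] [0.64040894 0.02513719 0.1       ]
scene deck [300 226  50  29 314] [0.57775291 0.07082149 0.05919919] ((575.7180786132812, 73.43473815917969), (52.79526901245117, 94.50659942626953), 42.95402526855469)
scene deck [257 235  29  11 132] [ 0.59587434 -0.02997823  0.0592337 ] ((592.824462890625, -31.183103561401367), (17.667619705200195, 51.08792495727539), 5.089476108551025)
scene deck [266 248  54  39 766] [0.64465264 0.02969129 0.05937741] ((636.908935546875, 24.418071746826172), (68.91803741455078, 79.91056060791016), 4.940924167633057)
scene plate [ 240  22
[... 321 characters left out ...]
] ((635.4227905273438, 19.822223663330078), (65.95802307128906, 78.38574981689453), 4.836759090423584)
side deck [284 241  88  60 574] [ 0.54646075 -0.02342857  0.06031184] ((560.32958984375, 12.676498413085938), (71.01732635498047, 157.1160888671875), 4.483213424682617)
side plate [316  30 143  14 224] ((1635.27783203125, 1889.2872314453125), (846.37109375, 39.895172119140625), 0.36310824751853943)
side plate [ 258  265  167   78 1424] ((581.608154296875, 14.884307861328125), (204.39453125, 174.9705352783203), 4.666764736175537)
side plate [371 281  28  21 333] ((640.4705200195312, -28.822471618652344), (59.250972747802734, 26.227930068969727), 2.772332191467285)
[[56.1700444  87.85307777]]
```

View pics/side1.png

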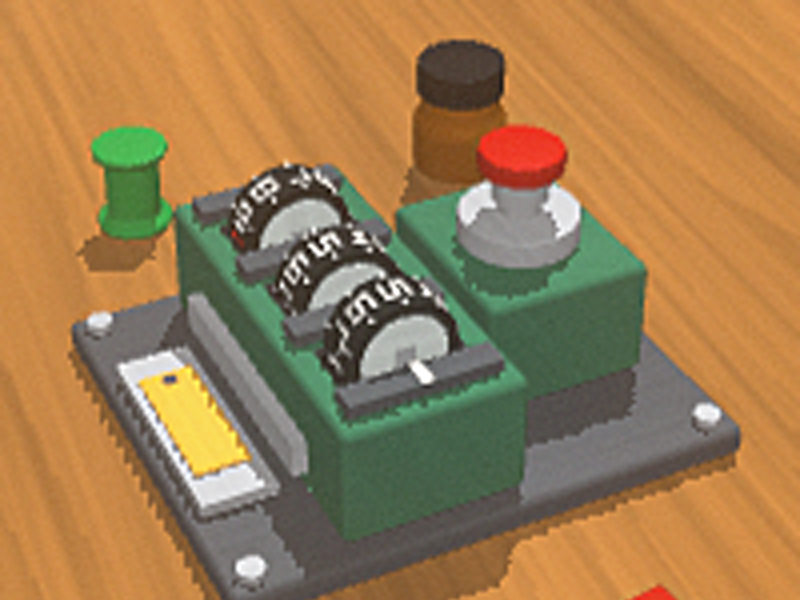

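View pics/scene1.png

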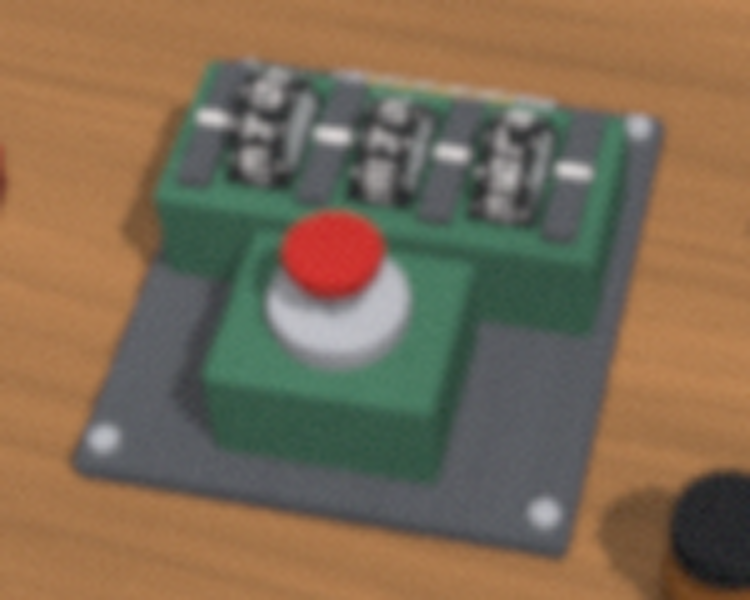

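```bash
python3 - <<'E'
from h import *
s=observe(); d=get_image("wrist"); R,t,K=cam(d)
T=s["tool_rot"]; c=-R.T@t
print("cam in tool",T.T@(c-s["position"]), "\ncam axes in tool\n",(R@T).T.round(3))
# after rotation: desired
th=np.radians(4.7); px=np.array([np.cos(th),np.sin(th),0]); py=np.array([-np.sin(th),np.cos(th),0])
D=np.stack([-px,py,[0,0,-1]],1)
rel=T.T@D; print("rotvec deg",np.degrees(cv2.Rodrigues(rel)[0]).ravel())
import sys
tgt=np.array([.50,.016,.25]); print((T.T@(tgt-s["position"]))/.05, D.T@(tgt-s["position"])/.05)
E
```

```text
cam in tool [ 0.08318722 -0.00059659 -0.14306265] 
cam axes in tool
 [[ 0.001 -0.947 -0.322]
 [ 1.     0.001  0.   ]
 [ 0.    -0.322  0.947]]
rotvec deg [-3.24882088e-02 -1.33444512e-02 -2.66857386e+01]
[-9.15267923 -6.95721276 -0.37546475] [ -5.05343786 -10.32640398  -0.37877052]
```

```bash
python3 -m pendant '[85,-0.68,-0.385,0.02,0,0,0,85,-0.68,-0.385,-0.024,0,0,0,85,-0.68,-0.385,-0.024,0,0,0,85,-0.68,-0.385,-0.024,0,0,0,85,-0.68,-0.385,-0.024,0,0,0,85,-0.68,-0.385,-0.024,0,0,0,85,-0.68,-0.385,-0.024,0,0,0,85,-0.68,-0.385,-0.024,0,0,0,85,-0.68,-0.385,-0.024,0,0,0,85,-0.68,-0.385,-0.024,0,0,0,85,-0.68,-0.385,-0.024,0,0,0,85,-0.68,-0.385,-0.024,0,0,0]' 20
python3 -m pendant '[85,-0.68,-0.385,-0.024,0,0,0,85,-0.68,-0.385,-0.024,0,0,0,85,-0.68,-0.385,-0.024,0,0,0,85,-0.68,-0.385,-0.024,0,0,0,85,0,0,0,0,0,-0.834,85,0,0,0,0,0,-0.834,85,0,0,0,0,0,-0.834,85,0,0,0,0,0,-0.834,85,0,0,0,0,0,0]'
python3 - <<'E'
from h import *
d=get_image("wrist"); cv2.imwrite("pics/w1.png",d["frame"][::-1,::-1,::-1]); 
s=observe(); print(s["position"],s["tool_rot"].round(4),s["ft_force"],s["time_s"])
E
```

```text
time_s: 1.5
position: [0.4985, 0.1416, 0.2436]
tool_rot: [[-0.927, 0.375, 0.0], [0.375, 0.927, 0.0], [-0.0, 0.0, -1.0]]
ft_force: [-0.5, 0.0, 0.3]
grip_width: 0.0848
time_s: 2.4
position: [0.595, 0.0206, 0.2482]
tool_rot: [[-0.997, -0.083, -0.0], [-0.083, 0.997, 0.0], [0.0, 0.0, -1.0]]
ft_force: [-0.3, 0.2, -0.1]
grip_width: 0.0848
[0.59501858 0.02069035 0.24822465] [[-9.968e-01 -7.950e-02 -2.000e-04]
 [-7.950e-02  9.968e-01  0.000e+00]
 [ 2.000e-04  0.000e+00 -1.000e+00]] [ 0.35314084  0.30367644 -0.07895445] 2.45
```

View pics/w1.png

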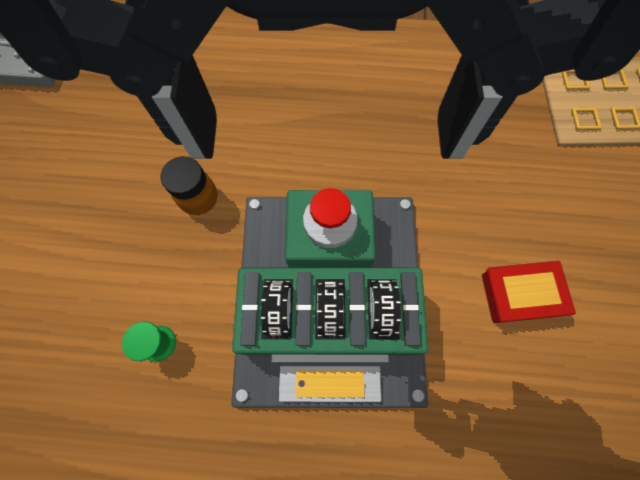

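```bash
cat > look.py <<'E'
from h import *
import sys
def grab(name,crop=(235,430,255,360)):
    d=get_image("wrist"); f=d["frame"][::-1,::-1]
    x0,x1,y0,y1=crop
    cv2.imwrite(name,cv2.resize(f[y0:y1,x0:x1,::-1],None,fx=4,fy=4,interpolation=cv2.INTER_CUBIC))
    return d
E
python3 - <<'E'
from look import *
d=grab("pics/w1z.png")
P=cloud(d); f=d["frame"]; hsv=cv2.cvtColor(f,cv2.COLOR_RGB2HSV)
red=((hsv[...,0]<6)|(hsv[...,0]>174))&(hsv[...,1]>180)&(hsv[...,2]>90)&(abs(P[...,2]-.1)<.004)
q=P[red]; (c,r)=cv2.minEnclosingCircle((q[:,:2]*1000).astype(np.float32)); print("cap",c,r,q[:,2].mean())
g=(hsv[...,0]>60)&(hsv[...,0]<90)&(hsv[...,1]>80)&(abs(P[...,2]-.06)<.004)
nn,lab,st,c=cv2.connectedComponentsWithStats(g.astype(np.uint8))
for i in range(1,nn):
    if st[i,4]>100: q=P[lab==i]; print(st[i],q[:,2].mean(),cv2.minAreaRect((q[:,:2]*1000).astype(np.float32)))
m=(hsv[...,1]<70)&(hsv[...,2]<110)&(abs(P[...,2]-.012)<.005)
q=P[m]; q=q[(abs(q[:,0]-.58)<.15)&(abs(q[:,1])<.15)]; print("plate",cv2.minAreaRect((q[:,:2]*1000).astype(np.float32)))
# white index marks at ridges z=.066
m=(hsv[...,1]<50)&(hsv[...,2]>180)&(abs(P[...,2]-.066)<.004)
nn,lab,st,c=cv2.connectedComponentsWithStats(m.astype(np.uint8))
for i in range(1,nn):
    if st[i,4]>8: q=P[lab==i]; print("mark",st[i],q.mean(0),onplane(d,*c[i],.066))
# wheels side/top z profile
E
```

```text
cap (634.5018920898438, 21.02837562561035) 16.512086868286133 0.10017668965558646
[ 212  126  195   87 6237] 0.06028751103857563 ((559.7886352539062, 14.543746948242188), (72.26592254638672, 157.98223876953125), 4.6752190589904785)
[ 265  218   90   72 3625] 0.060253701897205914 ((634.5006713867188, 20.91277503967285), (67.17564392089844, 79.65684509277344), 5.18650484085083)
plate ((581.1923828125, 16.298561096191406), (204.13253784179688, 175.03985595703125), 4.737552642822266)
mark [222 170  13   5  63] [ 0.56482657 -0.05151103  0.06742622] [ 0.56505807 -0.05179792  0.066     ]
mark [275 170  15   5  73] [ 0.56129228 -0.00719737  0.06710537] [ 0.56145894 -0.00726772  0.066     ]
mark [329 170  14   5  67] [0.55776535 0.03605738 0.06723133] [0.55793805 0.03614323 0.066     ]
mark [383 170  15   5  74] [0.55414709 0.08066878 0.0672466 ] [0.55430841 0.08092822 0.066     ]
mark [305 196  10   2  11] [0.58006127 0.01681905 0.0673232 ] [0.58033918 0.01683172 0.066     ]
```

View pics/w1z.png

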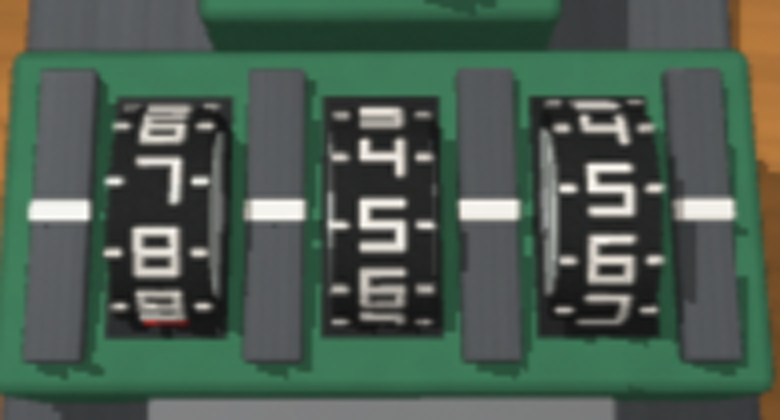

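```bash
cat > wheels.py <<'E'
from look import *
from scipy.optimize import least_squares
O=np.array([.5592,.0146,0]); th=np.radians(4.65)
PX=np.array([np.cos(th),np.sin(th),0]); PY=np.array([-np.sin(th),np.cos(th),0]); 
B=np.stack([PX,PY,[0,0,1]],1)
def circ(P):
    Q=(P-O)@B
    out={}
    for n,y0 in (("L",.044),("M",0),("R",-.044)):
        q=Q[(abs(Q[...,1]-y0)<.008)&(abs(Q[...,0])<.02)&(Q[...,2]>.068)&(Q[...,2]<.1)]
        r=least_squares(lambda p:np.hypot(q[:,0]-p[0],q[:,2]-p[1])-.022,[0,.062],loss="soft_l1",f_scale=.0005)
        out[n]=(r.x[0],r.x[1]); print(n,len(q),"axle x,z mm",(r.x*1000).round(2),"top",round(r.x[1]*1000+22,2),"rms",np.sqrt(np.mean(r.fun**2))*1e3)
    return out
def ticks(d,zax,pts,crop=(235,255)):
    # pts: name->list of (u,v,digit) in 4x zoom flipped image
    for n,L in pts.items():
        for (u,v,dg) in L:
            uu=639-(u/4-.375+crop[0]); vv=479-(v/4-.375+crop[1])
            o,r=ray(d,uu,vv); o=(o-O)@B; r=r@B
            ax,az=zax[n]; a=r[0]**2+r[2]**2; bx,bz=o[0]-ax,o[2]-az
            b=bx*r[0]+bz*r[2]; c=bx**2+bz**2-.022**2
            t=(-b-np.sqrt(b*b-a*c))/a; p=o+t*r
            phi=np.arctan2(-(p[0]-ax),p[2]-az)
            print(n,dg,"y",round(p[1]*1000,1),"theta",round(dg*.6283-phi,3))
E
python3 - <<'E'
from wheels import *
d=get_image("wrist"); z=circ(cloud(d))
p={"L":[(160,181,7),(158,253,8)],"M":[(383,157,4),(383,224,5),(383,289,6)],"R":[(610,188,5),(610,260,6)]}
ticks(d,z,p)
print(); ticks(d,{k:(0,v[1]) for k,v in z.items()},p)
E
```

```text
L 1021 axle x,z mm [ 0.31 61.25] top 83.25 rms 0.6667018388273186
M 971 axle x,z mm [ 0.39 59.12] top 81.12 rms 0.6714673926939015
R 1032 axle x,z mm [ 0.4  64.88] top 86.88 rms 0.6879797928287213
L 7 y 43.6 theta 4.548
L 8 y 43.7 theta 4.538
M 4 y -0.1 theta 2.912
M 5 y -0.1 theta 2.919
M 6 y -0.1 theta 2.915
R 5 y -43.9 theta 3.192
R 6 y -43.7 theta 3.185

L 7 y 43.6 theta 4.563
L 8 y 43.7 theta 4.553
M 4 y -0.1 theta 2.933
M 5 y -0.1 theta 2.937
M 6 y -0.1 theta 2.939
R 5 y -43.9 theta 3.211
R 6 y -43.7 theta 3.206
```

```bash
cat > go.py <<'E'
from wheels import *
import sys
# usage: go.py px py z(mm, press frame): prints shift in tool units from measured pose
s=observe(); T=s["tool_rot"]; p=(s["position"]-O)@B*1000
print("press-frame TCP mm",p.round(2),"F(press)",(s["ft_force"]@B).round(2),"t",round(s["time_s"],2),"w",round(s["grip_width"]*1000,1))
D=np.stack([-PX,PY,[0,0,-1]],1); print("rot err deg (tool)",np.degrees(cv2.Rodrigues(T.T@D)[0]).ravel().round(2))
if len(sys.argv)>3:
    g=np.array([float(a) for a in sys.argv[1:4]])/1000
    print("shift units",(T.T@(O+B@g-s["position"])/.05).round(3))
E
python3 go.py 8 44 95
```

```text
press-frame TCP mm [ 36.17   3.17 248.27] F(press) [0.53 0.65 0.08] t 2.55 w 85.0
rot err deg (tool) [-0.   -0.01 -0.11]
shift units [0.565 0.815 3.066]
```

```bash
python3 -m pendant '[0,0.2,0.27,0,0,0,0,0,0.2,0.27,0,0,0,0,0,0.165,0.275,0,0,0,0,0,0,0,0.6,0,0,0,0,0,0,0.6,0,0,0,0,0,0,0.6,0,0,0,0,0,0,0.6,0,0,0,0,0,0,0.5,0,0,0,0,0,0,0.16,0,0,0,0,0,0,0,0,0,0]' 20
python3 - <<'E'
from look import *
for n in("side","wrist"):
    d=get_image(n); f=d["frame"]
    if n=="wrist": f=f[::-1,::-1]
    cv2.imwrite(f"pics/{n}2.png",f[:,:,::-1])
E
python3 go.py 8 44 88
```

```text
time_s: 3.55
position: [0.5633, 0.0592, 0.0948]
tool_rot: [[-0.997, -0.081, -0.002], [-0.081, 0.997, 0.0], [0.002, 0.0, -1.0]]
ft_force: [-0.3, 1.1, 0.5]
grip_width: 0.0004
press-frame TCP mm [ 8.59 43.92 96.55] F(press) [-0.25 -0.47  0.6 ] t 3.65 w 0.0
rot err deg (tool) [-0.02  0.11  0.03]
shift units [0.012 0.002 0.171]
```

View pics/side2.png

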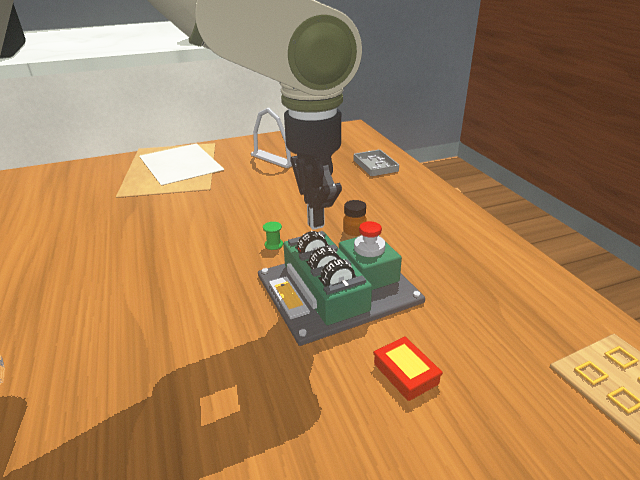

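View pics/wrist2.png

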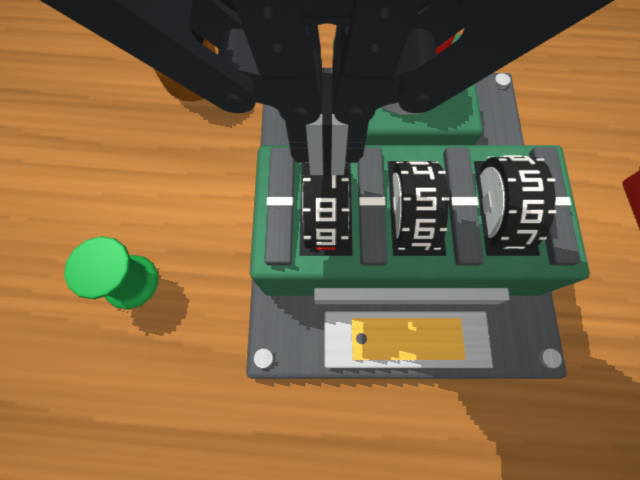

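```bash
python3 -m pendant '[0,0,0,0.1,0,0,0,0,0,0,0.08,0,0,0,0,0,0,0,0,0,0]'; python3 go.py; python3 -m pendant '[0,0,0,0.02,0,0,0,0,0,0,0,0,0,0]'; python3 go.py;  python3 -m pendant '[0,0,0,0.02,0,0,0,0,0,0,0,0,0,0]'; python3 go.py;  python3 -m pendant '[0,0,0,0.02,0,0,0,0,0,0,0,0,0,0]'; python3 go.py
```

```text
time_s: 3.95
position: [0.5634, 0.059, 0.0861]
tool_rot: [[-0.997, -0.082, -0.0], [-0.082, 0.997, 0.0], [0.0, 0.0, -1.0]]
ft_force: [0.6, -0.5, 0.0]
grip_width: -0.0003
press-frame TCP mm [ 7.75 43.9  86.12] F(press) [ 0.58 -0.55  0.01] t 3.95 w -0.3
rot err deg (tool) [ 0.   -0.02  0.04]
time_s: 4.15
position: [0.5636, 0.059, 0.0854]
tool_rot: [[-0.997, -0.082, 0.0], [-0.082, 0.997, 0.0], [-0.0, 0.0, -1.0]]
ft_force: [-0.6, 0.4, -0.4]
grip_width: 0.0004
press-frame TCP mm [ 7.97 43.87 85.38] F(press) [-0.53  0.48 -0.36] t 4.15 w 0.4
rot err deg (tool) [0.   0.01 0.05]
time_s: 4.35
position: [0.5635, 0.059, 0.0843]
tool_rot: [[-0.997, -0.082, -0.0], [-0.082, 0.997, 0.0], [0.0, 0.0, -1.0]]
ft_force: [0.0, 0.5, 0.2]
grip_width: 0.0001
press-frame TCP mm [ 7.91 43.87 84.29] F(press) [0.07 0.53 0.22] t 4.35 w 0.1
rot err deg (tool) [ 0.   -0.    0.04]
time_s: 4.55
position: [0.5635, 0.059, 0.0832]
tool_rot: [[-0.997, -0.082, -0.0], [-0.082, 0.997, -0.0], [0.0, 0.0, -1.0]]
ft_force: [0.2, -0.0, -0.3]
grip_width: 0.0002
press-frame TCP mm [ 7.87 43.89 83.22] F(press) [ 0.24 -0.05 -0.35] t 4.55 w 0.2
rot err deg (tool) [ 0.   -0.01  0.05]
```

```bash
for i in 1; do python3 -m pendant '[0,0,0,0.016,0,0,0,0,0,0,0,0,0,0]'|grep -E 'pos|for'; python3 -m pendant '[0,0,0,0.01,0,0,0,0,0,0,0,0,0,0]'|grep -E 'pos|for';  python3 -m pendant '[0,0,0,0.01,0,0,0,0,0,0,0,0,0,0]'|grep -E 'pos|for'; done; python3 go.py
```

```text
position: [0.5636, 0.059, 0.0826]
ft_force: [-1.3, -0.0, 1.7]
position: [0.5636, 0.059, 0.0822]
ft_force: [-0.4, -0.6, 2.7]
position: [0.5636, 0.059, 0.0817]
ft_force: [-1.0, -0.1, 4.3]
press-frame TCP mm [ 8.01 43.89 81.71] F(press) [-0.99 -0.01  4.27] t 5.15 w -0.0
rot err deg (tool) [-0.    0.02  0.05]
```

```bash
python3 -m pendant '[0,0.04,0,0.002,0,0,0,0,0.04,0,0.002,0,0,0,0,0.04,0,0,0,0,0]'; python3 -m pendant '[0,0.04,0,0,0,0,0,0,0.04,0,0,0,0,0,0,0.04,0,0,0,0,0,0,0.04,0,0,0,0,0]'; python3 go.py; python3 -m pendant '[0,0.04,0,0,0,0,0,0,0,0,0,0,0,0]'
python3 - <<'E'
from wheels import *
d=grab("pics/a1.png",(280,480,150,290))
E
```

```text
time_s: 5.45
position: [0.5578, 0.0585, 0.0816]
tool_rot: [[-0.997, -0.082, 0.001], [-0.082, 0.997, -0.0], [-0.001, -0.0, -1.0]]
ft_force: [1.4, 1.4, 4.6]
grip_width: -0.0002
time_s: 5.85
position: [0.5495, 0.0578, 0.0814]
tool_rot: [[-0.997, -0.082, 0.0], [-0.082, 0.997, -0.0], [-0.0, -0.0, -1.0]]
ft_force: [2.3, 0.1, 5.0]
grip_width: 0.0002
press-frame TCP mm [-6.17 43.85 81.4 ] F(press) [ 2.3  -0.08  4.98] t 5.85 w 0.2
rot err deg (tool) [-0.01  0.02  0.05]
time_s: 6.05
position: [0.5472, 0.0576, 0.0813]
tool_rot: [[-0.997, -0.082, -0.001], [-0.082, 0.997, -0.0], [0.001, -0.0, -1.0]]
ft_force: [1.2, -0.2, 5.0]
grip_width: 0.0001
```

View pics/a1.png

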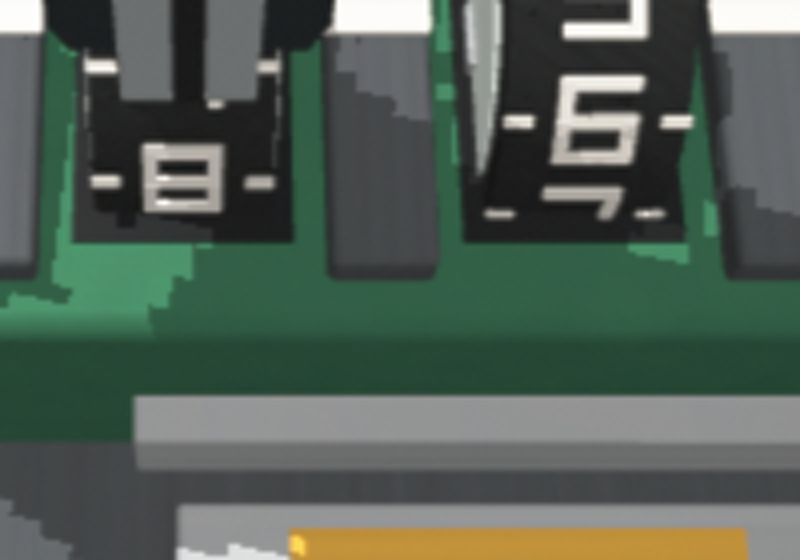

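```bash
python3 -m pendant '[0,0,0,-0.06,0,0,0,0,0,0,-0.04,0,0,0,0,-0.16,0,0,0,0,0,0,-0.155,0,0,0,0,0,0,0,0,0.06,0,0,0,0,0,0,0.018,0,0,0,0,0,0,0.01,0,0,0,0,0,0,0.007,0,0,0,0,0,0,0,0,0,0]'; python3 go.py
```

```text
time_s: 7.0
position: [0.5635, 0.059, 0.0819]
tool_rot: [[-0.997, -0.082, 0.001], [-0.082, 0.997, -0.0], [-0.001, -0.0, -1.0]]
ft_force: [2.0, 0.1, 4.3]
grip_width: 0.0001
press-frame TCP mm [ 7.9  43.86 81.9 ] F(press) [ 2.01 -0.07  4.25] t 7.0 w 0.1
rot err deg (tool) [-0.01  0.05  0.05]
```

Good. Drag 14 mm toward the robot, then look at the wheel.

```bash
python3 -m pendant '[0,0.04,0,0,0,0,0,0,0.06,0,0.002,0,0,0,0,0.06,0,0,0,0,0,0,0.06,0,0,0,0,0,0,0.06,0,0,0,0,0,0,0,0,0,0,0,0]'; python3 -m pendant '[0,0,0,-0.06,0,0,0,0,0,0,-0.1,0,0,0,0,-0.5,0,-0.1,0,0,0,0,0,0,0,0,0,0]';python3 go.py
python3 - <<'E'
from wheels import *
d=grab("pics/a2.png",(260,460,200,340))
E
```

```text
time_s: 7.6
position: [0.5488, 0.0578, 0.0815]
tool_rot: [[-0.997, -0.082, -0.001], [-0.082, 0.997, -0.0], [0.001, -0.0, -1.0]]
ft_force: [0.4, -0.2, 4.0]
grip_width: -0.0002
time_s: 8.0
position: [0.5761, 0.0599, 0.095]
tool_rot: [[-0.997, -0.082, 0.002], [-0.082, 0.997, -0.0], [-0.002, -0.0, -1.0]]
ft_force: [-0.5, 0.9, 0.0]
grip_width: 0.0001
press-frame TCP mm [20.51 43.75 94.96] F(press) [-0.41  0.97  0.01] t 8.0 w 0.1
rot err deg (tool) [-0.01  0.11  0.05]
```

View pics/a2.png

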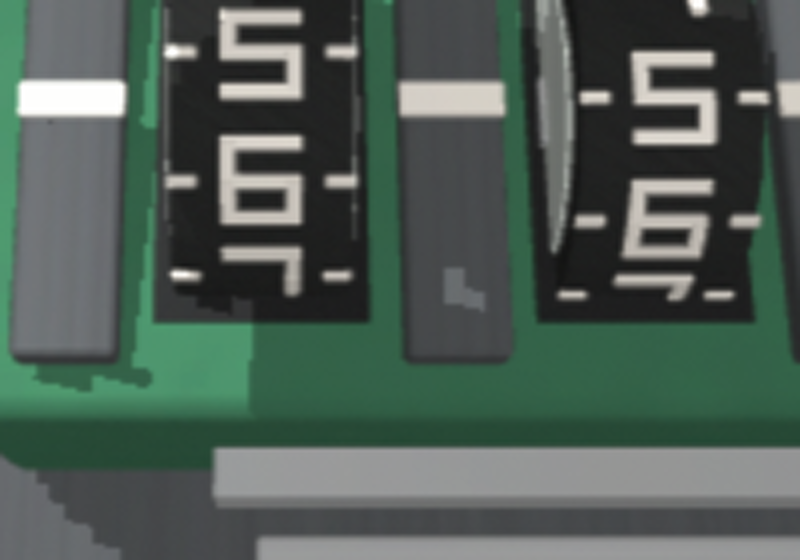

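```bash
python3 - <<'E'
from wheels import *
d=get_image("wrist"); 
z={"L":(.0003,.0612),"M":(.0003,.0591),"R":(.0003,.0649)}
ticks(d,z,{"L":[(260,51,5),(260,181,6)],"M":[(665,97,5),(665,221,6)]},(260,200))
E
python3 go.py 8 43.9 88
```

```text
L 5 y 44.3 theta 3.036
L 6 y 44.3 theta 3.025
M 5 y 1.2 theta 2.85
M 6 y 0.2 theta 2.831
press-frame TCP mm [18.13 44.03 94.02] F(press) [-0.3   0.32 -0.48] t 8.1 w 0.0
rot err deg (tool) [ 0.02 -0.09  0.06]
shift units [ 0.202 -0.003  0.121]
```

```bash
python3 - <<'E'
from wheels import *
d=grab("pics/a3.png",(260,460,200,340))
E
python3 go.py
```

```text
press-frame TCP mm [17.8  44.09 93.97] F(press) [-0.67 -0.27  0.11] t 8.15 w -0.4
rot err deg (tool) [ 0.02 -0.11  0.06]
```

View pics/a3.png

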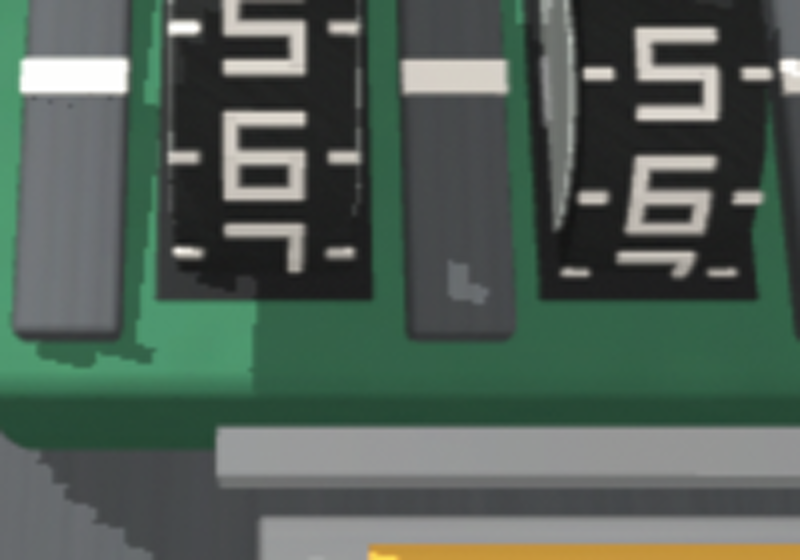

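```bash
python3 - <<'E'
from wheels import *
d=get_image("wrist"); 
z={"L":(.0003,.0612),"M":(.0003,.0591),"R":(.0003,.0649)}
ticks(d,z,{"L":[(264,27,5),(264,157,6)],"M":[(677,74,5),(672,197,6)]},(260,200))
E
python3 go.py 7 43.9 84
```

```text
L 5 y 44.1 theta 3.095
L 6 y 44.1 theta 3.086
M 5 y 0.1 theta 2.902
M 6 y -0.2 theta 2.903
press-frame TCP mm [17.73 44.07 94.05] F(press) [ 0.04 -1.09 -0.72] t 8.2 w -0.3
rot err deg (tool) [ 0.02 -0.1   0.05]
shift units [ 0.214 -0.003  0.201]
```

```bash
python3 -m pendant '[0,0.23,0,0,0,0,0,0,0,0,0.14,0,0,0,0,0,0,0.06,0,0,0,0,0,0,0,0,0,0,0,0,0,0.02,0,0,0,0,0,0,0.018,0,0,0,0,0,0,0,0,0,0]';python3 go.py
```

```text
time_s: 8.9
position: [0.563, 0.0589, 0.0827]
tool_rot: [[-0.997, -0.082, 0.0], [-0.082, 0.997, -0.0], [-0.0, -0.0, -1.0]]
ft_force: [-0.7, 0.0, 0.7]
grip_width: -0.0001
press-frame TCP mm [ 7.41 43.85 82.66] F(press) [-0.7   0.1   0.73] t 8.9 w -0.1
rot err deg (tool) [-0.    0.03  0.05]
```

```bash
python3 -m pendant '[0,0,0,0.022,0,0,0,0,0.04,0,0.002,0,0,0,0,0.05,0,0,0,0,0,0,0.05,0,0,0,0,0,0,0.06,0,0,0,0,0,0,0.05,0,0,0,0,0,0,0,0,0,0,0,0]'; python3 go.py; python3 -m pendant '[0,0,0,-0.06,0,0,0,0,0,0,-0.16,0,0,0,0,-0.4,0,-0.1,0,0,0,0,-0.3,0,0,0,0,0,0,0,0,0,0,0,0,0,0,0,0,0,0,0]'
python3 - <<'E'
from wheels import *
d=grab("pics/a4.png",(260,460,180,320))
E
python3 go.py
```

```text
time_s: 9.6
position: [0.5499, 0.0578, 0.0815]
tool_rot: [[-0.997, -0.082, -0.0], [-0.082, 0.997, -0.0], [0.0, -0.0, -1.0]]
ft_force: [0.2, 0.6, 4.2]
grip_width: -0.0004
press-frame TCP mm [-5.77 43.86 81.45] F(press) [0.23 0.6  4.16] t 9.6 w -0.4
rot err deg (tool) [-0.   -0.03  0.05]
time_s: 10.2
position: [0.5844, 0.0608, 0.097]
tool_rot: [[-0.997, -0.082, -0.002], [-0.082, 0.997, 0.0], [0.002, 0.0, -1.0]]
ft_force: [0.0, -0.5, -0.7]
grip_width: -0.0
press-frame TCP mm [28.72 44.04 97.07] F(press) [-0.79  0.6  -0.25] t 10.25 w 0.2
rot err deg (tool) [ 0.01 -0.1   0.05]
```

View pics/a4.png

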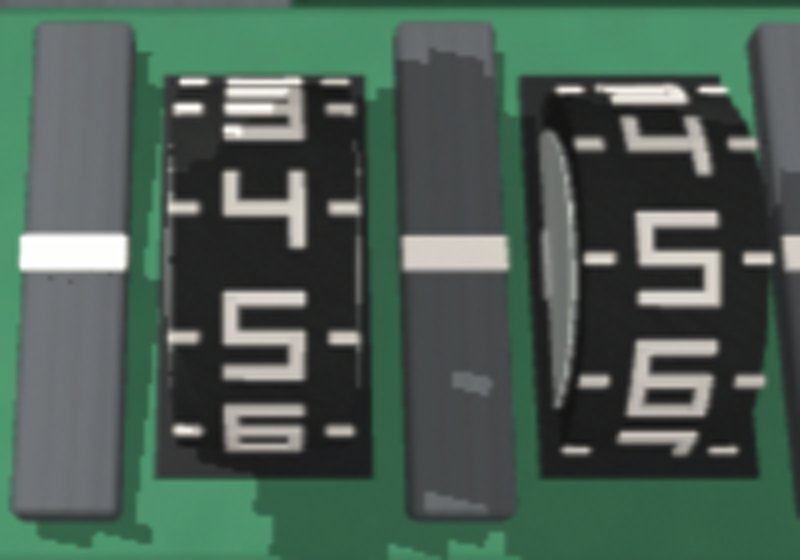

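```bash
python3 - <<'E'
from wheels import *
d=get_image("wrist"); z=circ(cloud(d))
z={"L":(.0003,.0611),"M":(.0003,.0591),"R":(.0003,.0649)}
ticks(d,z,{"L":[(264,208,4),(264,338,5)],"M":[(665,144,4),(678,258,5),(672,381,6)]},(260,180))
E
python3 go.py 6 43.9 84; python3 go.py -8 0 95
```

```text
L 3176 axle x,z mm [ 0.4  61.19] top 83.19 rms 0.5759288984694176
M 3064 axle x,z mm [ 0.4  59.12] top 81.12 rms 0.6054031852340458
R 3324 axle x,z mm [ 0.54 64.84] top 86.84 rms 0.6075802697303054
L 4 y 44.0 theta 2.5
L 5 y 44.0 theta 2.493
M 4 y 0.1 theta 2.911
M 5 y 0.0 theta 2.915
M 6 y -0.1 theta 2.911
press-frame TCP mm [28.74 44.02 97.16] F(press) [ 0.72  0.42 -0.05] t 10.3 w -0.2
rot err deg (tool) [ 0.01 -0.09  0.05]
shift units [ 0.454 -0.002  0.264]
press-frame TCP mm [28.74 44.02 97.16] F(press) [ 0.72  0.42 -0.05] t 10.3 w -0.2
rot err deg (tool) [ 0.01 -0.09  0.05]
shift units [ 0.736 -0.88   0.044]
```

```bash
python3 -m pendant '[0,0.368,-0.44,0,0,0,0,0,0.368,-0.44,0,0,0,0,0,0,0,0.1,0,0,0,0,0,0,0.14,0,0,0,0,0,0,0,0,0,0,0,0,0,0,0.06,0,0,0,0,0,0,0,0,0,0]';python3 go.py -8 0 79.6
```

```text
press-frame TCP mm [28.74 44.02 97.16] F(press) [ 0.72  0.42 -0.05] t 10.3 w -0.2
rot err deg (tool) [ 0.01 -0.09  0.05]
shift units [ 0.735 -0.88   0.352]schema error: expected a multiple of 7 numbers
```

```bash
python3 -m pendant '[0,0.368,-0.44,0,0,0,0, 0,0.368,-0.44,0,0,0,0, 0,0,0,0.1,0,0,0, 0,0,0,0.14,0,0,0, 0,0,0,0,0,0,0, 0,0,0,0.06,0,0,0, 0,0,0,0,0,0,0]';python3 go.py -8 0 79.6
```

```text
time_s: 11.0
position: [0.5521, 0.0144, 0.0819]
tool_rot: [[-0.997, -0.083, -0.001], [-0.083, 0.997, 0.0], [0.001, 0.0, -1.0]]
ft_force: [0.2, 0.0, 0.7]
grip_width: 0.0002
press-frame TCP mm [-7.05  0.39 81.92] F(press) [ 0.24 -0.02  0.66] t 11.0 w 0.2
rot err deg (tool) [ 0.01 -0.04  0.09]
shift units [ 0.019 -0.008  0.046]
```

```bash
python3 -m pendant '[0,0.02,-0.008,0,0,0,0, 0,0,0,0.022,0,0,0, 0,0,0,0.01,0,0,0, 0,0,0,0.01,0,0,0, 0,0,0,0,0,0,0]';python3 go.py
```

```text
time_s: 11.5
position: [0.5512, 0.0135, 0.0804]
tool_rot: [[-0.997, -0.082, 0.0], [-0.082, 0.997, 0.0], [-0.0, 0.0, -1.0]]
ft_force: [0.3, -0.3, 0.8]
grip_width: -0.0005
press-frame TCP mm [-8.04 -0.5  80.41] F(press) [ 0.3  -0.33  0.84] t 11.5 w -0.5
rot err deg (tool) [0.   0.01 0.05]
```

```bash
python3 -m pendant '[0,0,0,0.014,0,0,0, 0,0,0,0.008,0,0,0, 0,0,0,0,0,0,0]';python3 go.py
```

```text
time_s: 11.8
position: [0.5513, 0.0134, 0.0794]
tool_rot: [[-0.997, -0.082, 0.0], [-0.082, 0.997, -0.0], [-0.0, -0.0, -1.0]]
ft_force: [-1.6, 0.8, 4.8]
grip_width: 0.0002
press-frame TCP mm [-7.99 -0.51 79.39] F(press) [-1.57  0.93  4.75] t 11.8 w 0.2
rot err deg (tool) [-0.    0.02  0.05]
```

Contact at about 4.7 N. Roll 16 mm away, lift, return and land again.

```bash
python3 -m pendant '[0,-0.05,0,0,0,0,0, 0,-0.06,0,0,0,0,0, 0,-0.06,0,0,0,0,0, 0,-0.06,0,0,0,0,0, 0,-0.05,0,0,0,0,0, 0,-0.04,0,0,0,0,0, 0,0,0,0,0,0,0]';python3 go.py;  python3 -m pendant '[0,0,0,-0.06,0,0,0, 0,0,0,-0.04,0,0,0, 0,0.16,0,0,0,0,0, 0,0.16,0,0,0,0,0, 0,0,0,0.06,0,0,0, 0,0,0,0,0,0,0, 0,0,0,0.02,0,0,0, 0,0,0,0.01,0,0,0, 0,0,0,0.008,0,0,0, 0,0,0,0,0,0,0]';python3 go.py
```

```text
time_s: 12.5
position: [0.5677, 0.0148, 0.0792]
tool_rot: [[-0.997, -0.082, 0.001], [-0.082, 0.997, 0.0], [-0.001, -0.0, -1.0]]
ft_force: [-0.5, 1.2, 4.1]
grip_width: 0.0004
press-frame TCP mm [ 8.48 -0.53 79.23] F(press) [-0.38  1.26  4.07] t 12.5 w 0.4
rot err deg (tool) [-0.    0.03  0.05]
time_s: 13.5
position: [0.5512, 0.0134, 0.0794]
tool_rot: [[-0.997, -0.082, 0.0], [-0.082, 0.997, -0.0], [-0.0, -0.0, -1.0]]
ft_force: [-2.2, -0.2, 4.5]
grip_width: 0.0002
press-frame TCP mm [-8.03 -0.56 79.45] F(press) [-2.23  0.02  4.51] t 13.5 w 0.2
rot err deg (tool) [-0.01  0.01  0.05]
```

```bash
python3 -m pendant '[0,-0.05,0,0,0,0,0, 0,-0.06,0,0,0,0,0, 0,-0.06,0,0,0,0,0, 0,-0.06,0,0,0,0,0, 0,-0.05,0,0,0,0,0, 0,-0.02,0,0,0,0,0, 0,0,0,0,0,0,0]';python3 go.py; python3 -m pendant '[0,0,0,-0.06,0,0,0, 0,0,0,-0.2,0,0,0, 0,-0.3,0,-0.1,0,0,0, 0,-0.1,0,0,0,0,0, 0,0,0,0,0,0,0, 0,0,0,0,0,0,0]'
python3 - <<'E'
from wheels import *
d=grab("pics/a5.png",(220,420,180,320))
E
python3 go.py
```

```text
time_s: 14.2
position: [0.5665, 0.0147, 0.0793]
tool_rot: [[-0.997, -0.082, 0.001], [-0.082, 0.997, -0.0], [-0.001, -0.0, -1.0]]
ft_force: [-1.0, -0.7, 5.0]
grip_width: -0.0002
press-frame TCP mm [ 7.25 -0.54 79.32] F(press) [-1.07 -0.59  5.01] t 14.2 w -0.2
rot err deg (tool) [-0.01  0.04  0.05]
time_s: 14.8
position: [0.5855, 0.0164, 0.0969]
tool_rot: [[-0.997, -0.082, -0.001], [-0.082, 0.997, 0.0], [0.001, 0.0, -1.0]]
ft_force: [-0.6, -0.3, -0.1]
grip_width: 0.0003
press-frame TCP mm [26.28 -0.39 96.91] F(press) [ 0.64 -0.06 -0.44] t 14.85 w -0.0
rot err deg (tool) [ 0.02 -0.07  0.05]
```

View pics/a5.png

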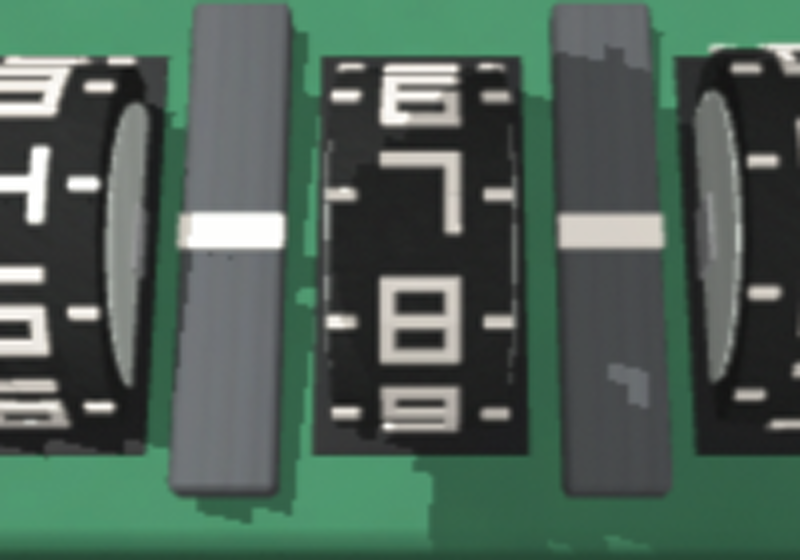

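```bash
python3 - <<'E'
from wheels import *
d=get_image("wrist")
z={"L":(.0003,.0611),"M":(.0003,.0591),"R":(.0003,.0649)}
ticks(d,z,{"L":[(82,184,4),(82,313,5)],"M":[(418,194,7),(420,322,8)],"R":[(763,160,5),(763,292,6)]},(220,180))
E
python3 go.py -5 -0.4 79.4;python3 go.py 8 -44 95
```

```text
L 4 y 35.9 theta 2.505
L 5 y 35.9 theta 2.501
M 7 y 0.3 theta 4.374
M 8 y 0.0 theta 4.368
R 5 y -35.7 theta 3.198
R 6 y -35.5 theta 3.192
press-frame TCP mm [26.33 -0.39 96.98] F(press) [ 0.11 -0.23 -0.01] t 14.9 w -0.2
rot err deg (tool) [ 0.01 -0.06  0.05]
shift units [0.626 0.    0.352]
press-frame TCP mm [26.33 -0.39 96.98] F(press) [ 0.11 -0.23 -0.01] t 14.9 w -0.2
rot err deg (tool) [ 0.01 -0.06  0.05]
shift units [ 0.367 -0.872  0.04 ]
```

```bash
python3 -m pendant '[0,0.19,-0.436,0,0,0,0, 0,0.19,-0.436,0,0,0,0, 0,0,0,0.1,0,0,0, 0,0,0,0.08,0,0,0, 0,0,0,0,0,0,0, 0,0,0,0,0,0,0]';python3 go.py 7.5 -44 85.3
```

```text
time_s: 15.5
position: [0.5707, -0.028, 0.0881]
tool_rot: [[-0.997, -0.083, -0.0], [-0.083, 0.997, 0.0], [0.0, 0.0, -1.0]]
ft_force: [0.6, 0.8, 0.0]
grip_width: 0.0001
press-frame TCP mm [  8.05 -43.42  88.08] F(press) [0.62 0.74 0.  ] t 15.5 w 0.1
rot err deg (tool) [ 0.01 -0.02  0.1 ]
shift units [ 0.011 -0.012  0.056]
```

```bash
python3 -m pendant '[0,0,-0.01,0.03,0,0,0, 0,0,0,0.01,0,0,0, 0,0,0,0.01,0,0,0, 0,0,0,0,0,0,0]';python3 go.py 8 -44 85.3
```

```text
time_s: 15.9
position: [0.5709, -0.029, 0.086]
tool_rot: [[-0.997, -0.082, 0.0], [-0.082, 0.997, 0.0], [-0.001, 0.0, -1.0]]
ft_force: [-0.4, 2.1, 1.9]
grip_width: -0.0
press-frame TCP mm [  8.12 -44.36  85.97] F(press) [-0.22  2.13  1.93] t 15.9 w -0.0
rot err deg (tool) [0.01 0.03 0.06]
shift units [0.002 0.007 0.013]
```

```bash
python3 -m pendant '[0,0,0,0.01,0,0,0, 0,0,0,0.004,0,0,0, 0,0,0,0,0,0,0]'; python3 -m pendant '[0,0.04,0,0.002,0,0,0, 0,0.06,0,0,0,0,0, 0,0.06,0,0,0,0,0, 0,0.06,0,0,0,0,0, 0,0.06,0,0,0,0,0, 0,0.02,0,0,0,0,0, 0,0,0,0,0,0,0]';python3 go.py
```

```text
time_s: 16.2
position: [0.5709, -0.0291, 0.0853]
tool_rot: [[-0.997, -0.082, 0.001], [-0.082, 0.997, 0.0], [-0.001, 0.0, -1.0]]
ft_force: [0.8, 2.8, 4.5]
grip_width: 0.0004
time_s: 16.9
position: [0.5555, -0.0305, 0.085]
tool_rot: [[-0.997, -0.082, -0.001], [-0.082, 0.997, -0.0], [0.001, -0.0, -1.0]]
ft_force: [-0.2, 2.0, 4.4]
grip_width: 0.0002
press-frame TCP mm [ -7.36 -44.68  84.97] F(press) [-0.03  2.    4.42] t 16.9 w 0.2
rot err deg (tool) [-0.   -0.03  0.05]
```

```bash
python3 -m pendant '[0,0,0,-0.06,0,0,0, 0,0,0,-0.04,0,0,0, 0,-0.15,0.006,0,0,0,0, 0,-0.15,0,0,0,0,0, 0,0,0,0.06,0,0,0, 0,0,0,0,0,0,0, 0,0,0,0.02,0,0,0, 0,0,0,0.01,0,0,0, 0,0,0,0.008,0,0,0, 0,0,0,0,0,0,0]';python3 go.py
```

```text
time_s: 17.9
position: [0.5708, -0.029, 0.0854]
tool_rot: [[-0.997, -0.082, 0.001], [-0.082, 0.997, -0.0], [-0.001, -0.0, -1.0]]
ft_force: [1.4, 0.0, 3.1]
grip_width: -0.0001
press-frame TCP mm [  8.06 -44.35  85.36] F(press) [ 1.41 -0.09  3.06] t 17.9 w -0.1
rot err deg (tool) [-0.01  0.04  0.05]
```

```bash
python3 -m pendant '[0,0.04,0,0.002,0,0,0, 0,0.06,0,0,0,0,0, 0,0.06,0,0,0,0,0, 0,0.06,0,0,0,0,0, 0,0.05,0,0,0,0,0, 0,0.02,0,0,0,0,0, 0,0,0,0,0,0,0]';python3 go.py;  python3 -m pendant '[0,0,0,-0.06,0,0,0, 0,0,0,-0.16,0,0,0, 0,-0.3,0,-0.1,0,0,0, 0,-0.3,0,0,0,0,0, 0,0,0,0,0,0,0, 0,0,0,0,0,0,0]'
python3 - <<'E'
from wheels import *
d=grab("pics/a6.png",(180,380,180,320))
E
python3 go.py
```

```text
time_s: 18.6
position: [0.556, -0.0301, 0.085]
tool_rot: [[-0.997, -0.082, -0.0], [-0.082, 0.997, -0.0], [0.0, 0.0, -1.0]]
ft_force: [0.5, -0.1, 5.4]
grip_width: 0.0
press-frame TCP mm [ -6.82 -44.34  84.99] F(press) [ 0.47 -0.09  5.36] t 18.6 w 0.0
rot err deg (tool) [ 0.   -0.03  0.05]
time_s: 19.2
position: [0.5855, -0.0275, 0.1006]
tool_rot: [[-0.997, -0.082, -0.002], [-0.082, 0.997, 0.0], [0.002, 0.0, -1.0]]
ft_force: [0.9, 0.1, 1.3]
grip_width: -0.0
press-frame TCP mm [ 22.58 -44.13 100.7 ] F(press) [-0.98  0.53  0.75] t 19.25 w -0.2
rot err deg (tool) [ 0.02 -0.09  0.05]
```

View pics/a6.png

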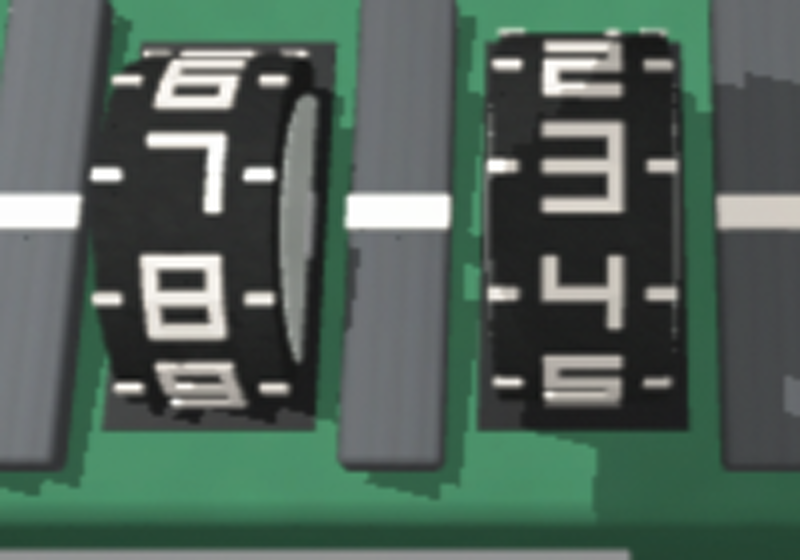

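```bash
python3 - <<'E'
from wheels import *
d=get_image("wrist")
z={"L":(.0003,.0611),"M":(.0003,.0591),"R":(.0003,.0649)}
ticks(d,z,{"M":[(183,174,7),(183,298,8)],"R":[(582,166,3),(582,294,4)]},(180,180))
E
python3 go.py 7 -44 88
```

```text
M 7 y 0.1 theta 4.37
M 8 y 0.1 theta 4.366
R 3 y -43.9 theta 1.805
R 4 y -43.9 theta 1.8
press-frame TCP mm [ 22.6  -44.18 100.78] F(press) [ 0.07 -0.34 -0.27] t 19.3 w 0.2
rot err deg (tool) [ 0.02 -0.08  0.05]
shift units [0.312 0.004 0.256]
```

```bash
python3 -m pendant '[0,0.33,0.004,0,0,0,0, 0,0,0,0.2,0,0,0, 0,0,0,0.056,0,0,0, 0,0,0,0,0,0,0, 0,0,0,0.02,0,0,0, 0,0,0,0.016,0,0,0, 0,0,0,0,0,0,0]';python3 go.py
```

```text
time_s: 20.0
position: [0.57, -0.0288, 0.0865]
tool_rot: [[-0.997, -0.082, 0.001], [-0.082, 0.997, -0.0], [-0.001, -0.0, -1.0]]
ft_force: [0.5, 0.8, 0.7]
grip_width: 0.0003
press-frame TCP mm [  7.27 -44.17  86.48] F(press) [0.6  0.77 0.68] t 20.0 w 0.3
rot err deg (tool) [-0.01  0.03  0.05]
```

```bash
python3 -m pendant '[0,0,0,0.012,0,0,0, 0,0,0,0.008,0,0,0, 0,0,0,0,0,0,0]'; python3 -m pendant '[0,0.04,0,0.002,0,0,0, 0,0.06,0,0,0,0,0, 0,0.06,0,0,0,0,0, 0,0.05,0,0,0,0,0, 0,0.02,0,0,0,0,0, 0,0,0,0,0,0,0]';python3 go.py -4.9 -44 85
```

```text
time_s: 20.3
position: [0.57, -0.0289, 0.0857]
tool_rot: [[-0.997, -0.082, 0.001], [-0.082, 0.997, -0.0], [-0.001, -0.0, -1.0]]
ft_force: [1.4, 0.5, 2.8]
grip_width: 0.0003
time_s: 20.9
position: [0.558, -0.0298, 0.0854]
tool_rot: [[-0.997, -0.082, -0.0], [-0.082, 0.997, -0.0], [0.0, -0.0, -1.0]]
ft_force: [-0.0, 0.1, 4.2]
grip_width: 0.0002
press-frame TCP mm [ -4.8  -44.16  85.35] F(press) [-0.02  0.12  4.22] t 20.9 w 0.2
rot err deg (tool) [-0.   -0.01  0.05]
shift units [0.002 0.003 0.007]
```

```bash
python3 -m pendant '[0,0,0,-0.06,0,0,0, 0,0,0,-0.16,0,0,0, 0,-0.3,0.4,-0.2,0,0,0, 0,-0.3,0.48,0,0,0,0, 0,0,0,0,0,0,0, 0,0,0,0,0,0,0]'
python3 - <<'E'
from wheels import *
get_image("wrist"); d=grab("pics/a7.png",(220,420,180,320))
d=grab("pics/a7b.png",(320,520,180,320))
E
python3 go.py
```

```text
time_s: 21.5
position: [0.5841, 0.0168, 0.1061]
tool_rot: [[-0.997, -0.083, -0.001], [-0.083, 0.997, -0.0], [0.001, 0.0, -1.0]]
ft_force: [0.2, -0.6, -0.3]
grip_width: -0.0001
press-frame TCP mm [ 24.89  -0.73 106.19] F(press) [-0.35  0.56 -0.03] t 21.65 w 0.2
rot err deg (tool) [ 0.   -0.05  0.01]
```

View pics/a7.png

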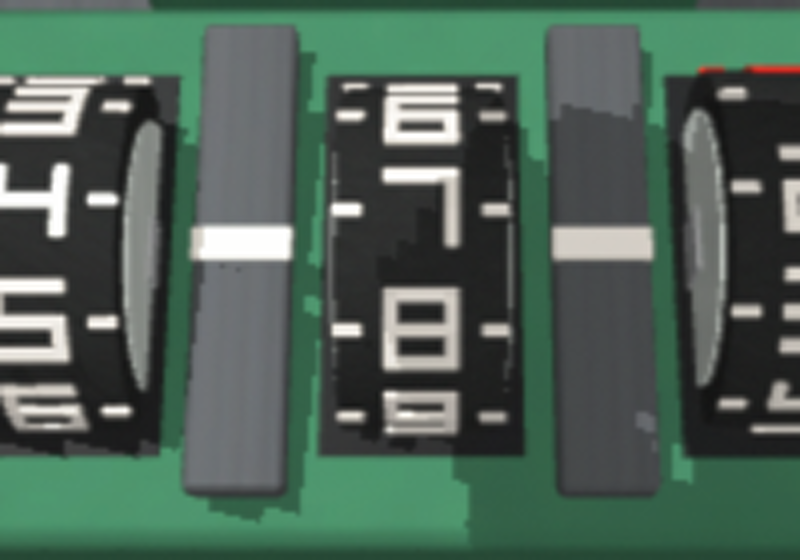

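View pics/a7b.png

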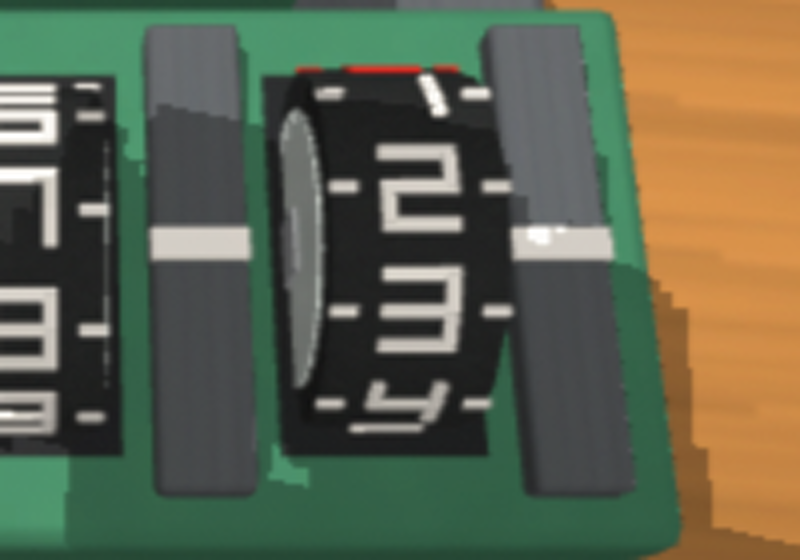

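```bash
python3 - <<'E'
from wheels import *
d=get_image("wrist")
z={"L":(.0003,.0611),"M":(.0003,.0591),"R":(.0003,.0649)}
ticks(d,z,{"L":[(102,200,4),(102,322,5)],"M":[(420,209.5,7),(420,330,8)],"R":[(745,187,2),(745,311,3)]},(220,180))
E
python3 go.py -1 0 79.5
```

```text
L 4 y 35.4 theta 2.51
L 5 y 35.3 theta 2.507
M 7 y -0.2 theta 4.377
M 8 y -0.2 theta 4.376
R 2 y -35.9 theta 1.265
R 3 y -35.9 theta 1.266
press-frame TCP mm [ 24.96  -0.76 106.21] F(press) [ 0.35 -0.16  0.1 ] t 21.7 w 0.2
rot err deg (tool) [ 0.   -0.04 -0.  ]
shift units [0.519 0.015 0.534]
```

```bash
python3 -m pendant '[0,0,0,-0.1,0,0,0, 0,-0.5,0.015,0,0,0,0, 0,-0.52,0,0,0,0,0, 0,0,0,0.1,0,0,0, 0,0,0,0.06,0,0,0, 0,0,0,0,0,0,0]';python3 go.py 76 0 101
```

```text
time_s: 22.3
position: [0.6342, 0.0214, 0.1027]
tool_rot: [[-0.997, -0.082, -0.002], [-0.082, 0.997, 0.0], [0.002, 0.0, -1.0]]
ft_force: [0.2, -0.0, 0.1]
grip_width: -0.0004
press-frame TCP mm [ 75.34   0.66 102.73] F(press) [ 0.23 -0.04  0.14] t 22.3 w -0.4
rot err deg (tool) [ 0.02 -0.11  0.03]
shift units [-0.013 -0.013  0.035]
```

Centred over the cap within 1 mm. Press down in steps.

```bash
python3 -m pendant '[0,0,-0.01,0.04,0,0,0, 0,0,0,0.04,0,0,0, 0,0,0,0,0,0,0]'; python3 go.py; python3 -m pendant '[0,0,0,0.05,0,0,0, 0,0,0,0.05,0,0,0, 0,0,0,0,0,0,0]'; python3 go.py
```

```text
time_s: 22.6
position: [0.635, 0.0208, 0.0996]
tool_rot: [[-0.997, -0.082, -0.0], [-0.082, 0.997, -0.0], [0.0, -0.0, -1.0]]
ft_force: [-2.2, -0.5, 3.5]
grip_width: 0.0001
press-frame TCP mm [7.609e+01 8.000e-02 9.963e+01] F(press) [-2.19 -0.34  3.49] t 22.6 w 0.1
rot err deg (tool) [-0.01 -0.01  0.04]
time_s: 22.9
position: [0.6352, 0.0209, 0.0944]
tool_rot: [[-0.997, -0.082, -0.0], [-0.082, 0.997, -0.0], [0.0, -0.0, -1.0]]
ft_force: [-2.8, -1.5, 6.3]
grip_width: 0.0001
press-frame TCP mm [7.624e+01 7.000e-02 9.436e+01] F(press) [-2.9  -1.32  6.33] t 22.9 w 0.1
rot err deg (tool) [-0.02 -0.01  0.05]
```

```bash
python3 -m pendant '[0,0,0,0.05,0,0,0, 0,0,0,0.05,0,0,0, 0,0,0,0.04,0,0,0, 0,0,0,0,0,0,0]'; python3 go.py; python3 -m pendant '[0,0,0,0.014,0,0,0, 0,0,0,0,0,0,0]'; python3 go.py
```

```text
time_s: 23.3
position: [0.6352, 0.0209, 0.0877]
tool_rot: [[-0.997, -0.082, 0.0], [-0.082, 0.997, -0.0], [-0.0, -0.0, -1.0]]
ft_force: [-3.8, -1.1, 8.7]
grip_width: -0.0
press-frame TCP mm [76.29  0.09 87.73] F(press) [-3.86 -0.83  8.66] t 23.3 w -0.0
rot err deg (tool) [-0.02  0.01  0.05]
time_s: 23.5
position: [0.6352, 0.0209, 0.0872]
tool_rot: [[-0.997, -0.082, 0.0], [-0.082, 0.997, -0.0], [-0.0, -0.0, -1.0]]
ft_force: [-3.7, -0.2, 8.3]
grip_width: 0.0
press-frame TCP mm [76.28  0.12 87.21] F(press) [-3.7   0.11  8.31] t 23.5 w 0.0
rot err deg (tool) [-0.02  0.01  0.05]
```

```bash
python3 -m pendant '[0,0.01,0,0.014,0,0,0, 0,0,0,0,0,0,0]'|grep -E 'pos|ft'; python3 -m pendant '[0,0,0,0.01,0,0,0, 0,0,0,0,0,0,0]'|grep -E 'pos|ft';  python3 -m pendant '[0,0,0,0.008,0,0,0, 0,0,0,0,0,0,0]'|grep -E 'pos|ft'; python3 go.py
```

```text
position: [0.6352, 0.0209, 0.0868]
ft_force: [-1.8, -0.4, 8.1]
position: [0.6352, 0.0209, 0.0863]
ft_force: [-2.2, -0.4, 8.3]
position: [0.6352, 0.0208, 0.0861]
ft_force: [-2.7, 0.1, 8.8]
press-frame TCP mm [7.625e+01 5.000e-02 8.606e+01] F(press) [-2.72  0.32  8.84] t 24.1 w 0.3
rot err deg (tool) [-0.03  0.1   0.05]
```

```bash
python3 -m pendant '[0,0,0,0.006,0,0,0, 0,0,0,0,0,0,0]'|grep -E 'pos|ft'; python3 -m pendant '[0,0,0,0.006,0,0,0, 0,0,0,0,0,0,0]'|grep -E 'pos|ft';  python3 go.py
```

```text
position: [0.6352, 0.0208, 0.0861]
ft_force: [-3.5, -0.3, 10.9]
position: [0.6352, 0.0208, 0.086]
ft_force: [-3.9, -0.8, 13.2]
press-frame TCP mm [7.630e+01 6.000e-02 8.603e+01] F(press) [-3.95 -0.5  13.2 ] t 24.5 w -0.5
rot err deg (tool) [-0.04  0.13  0.05]
```

Bottom stop reached: z holds at 86.0 mm while the force rises to 13 N. Now let it come up.

```bash
python3 -m pendant '[0,0,0,-0.04,0,0,0, 0,0,0,-0.08,0,0,0, 0,0,0,-0.1,0,0,0, 0,0,0,-0.1,0,0,0, 0,0,0,-0.14,0,0,0, 0,0,0,-0.4,0,0,0, 0,0,0,-0.6,0,0,0, 0,0,0,-0.8,0,0,0, 0,-0.1,0,-0.6,0,0,0, 0,0,0,0,0,0,0, 0,0,0,0,0,0,0]'
python3 - <<'E'
from wheels import *
get_image("wrist"); d=get_image("wrist"); f=d["frame"][::-1,::-1]; cv2.imwrite("pics/a8.png",f[:,:,::-1])
P=cloud(d); hsv=cv2.cvtColor(d["frame"],cv2.COLOR_RGB2HSV)
s=get_image("side"); cv2.imwrite("pics/side8.png",s["frame"][190:350,240:440,::-1].repeat(4,0).repeat(4,1)[:600,:800])
P=cloud(s); hsv=cv2.cvtColor(s["frame"],cv2.COLOR_RGB2HSV)
m=((hsv[...,0]<6)|(hsv[...,0]>174))&(hsv[...,1]>180)&(abs(P[...,0]-.635)<.03)&(abs(P[...,1]-.02)<.03)&(P[...,2]>.06)
print("cap top z",np.percentile(P[m][:,2],[50,90,97]))
E
python3 go.py
```

```text
time_s: 25.6
position: [0.6397, 0.0214, 0.2271]
tool_rot: [[-0.997, -0.082, -0.0], [-0.082, 0.997, 0.0], [0.0, 0.0, -1.0]]
ft_force: [-0.2, 1.0, -0.4]
grip_width: -0.0003
cap top z [0.10017708 0.10132053 0.10185501]
press-frame TCP mm [ 80.37   0.33 225.69] F(press) [-0.63 -0.2   0.26] t 25.75 w -0.1
rot err deg (tool) [ 0.04 -0.17  0.05]
```

View pics/a8.png

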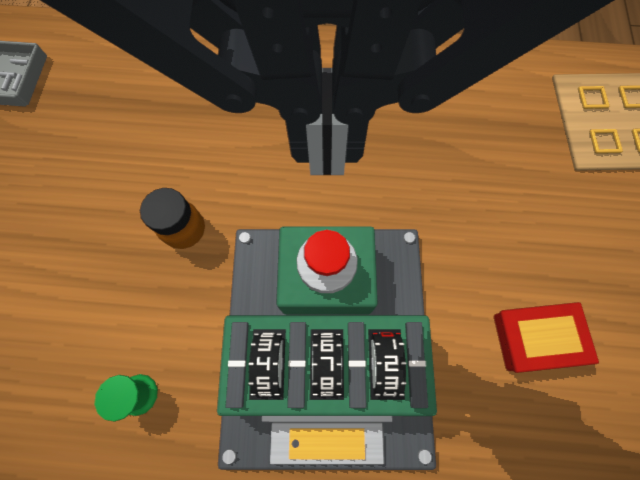

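View pics/side8.png

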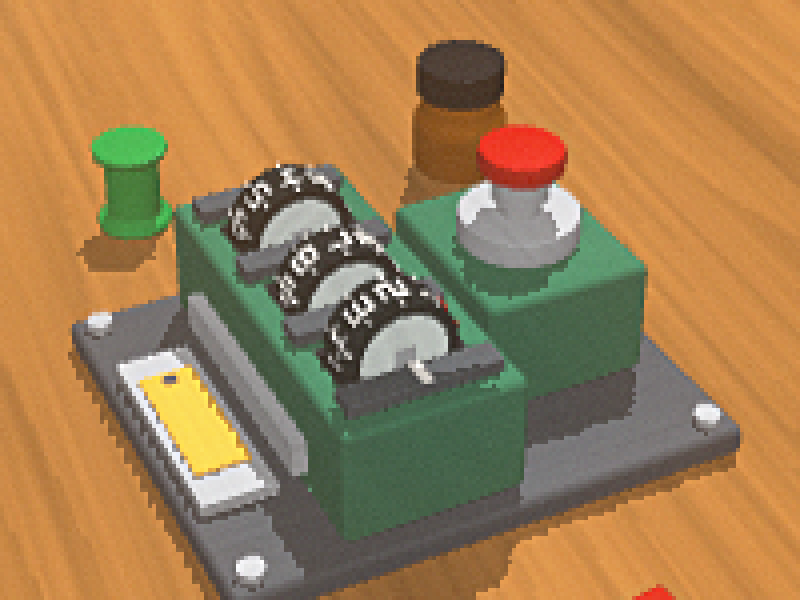

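The wrist view shows 4, 7 and 2 on the index line at (265,364), (327,364) and (388,364). The cap at (327,252) is up again, and the spool, jar and tin have not moved.

```bash
python3 -c "
from rig import *
print(close_job())"
```

```text
the job is handed in; nothing more can be done
None
```

The press now reads 4 7 2. I pushed the plunger to its bottom stop once, let it come back up, and handed the job in after about 26 s of the 72 s.

- **Wheels:** Just before the push, the camera put the left wheel at 2.51 rad (target 2.513), the middle at 4.377 (target 4.398) and the right at 1.265 (target 1.257). The middle wheel sits about 1.2° short of centre. I left it, because another nudge could have made it worse. After the push I only checked by eye: 4, 7 and 2 were still in line with the index marks.
- **Plunger:** It stopped going down at 86 mm above the table (14 mm of travel) while the force rose to about 13 N. The cap is back at about 100 mm.
- **Forces:** The wheel loads I read were about 4 to 5.5 N, and the plunger push peaked at about 13.2 N along z, or 13.8 N with the sideways part. I read forces only at the end of each move, so short peaks in between were not seen.
- **Other items:** The spool, tin and jar look untouched in the last pictures, and the arm was clear of everything, with the tool about 226 mm above the table.

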